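Hold the die cup flush in its sprung pot while the fitter clamps it

ROBOT

A 6-joint arm with a two-finger parallel gripper is mounted at the origin on the work surface. World frame = base frame: x ahead of the robot, y to its left, z up, the work surface at z = 0. Lengths are in mm, angles in rad, forces in N, time in s.
With the tool pointing down it reaches from about 400 to 825 mm from the base axis. Payload 7 kg.
Tool frame: the origin (TCP) lies between the finger pads; the fingertips stand 19 mm ahead of it and the grasp point (between the pads) is the TCP; z points along the fingers, x is the direction in which the jaws open and shut, and the axes are right-handed (so a half turn about z gives the same grasp; the last joint's range is limited). The gripper opens to 88 mm and grips with 3 to 60 N. Pads are 19 mm wide; open, the fingers measure 130 mm over their backs; the gripper's body (78 mm by 193 mm) begins 47 mm behind the grasp point.
Start: joints at [1.544, 0.359, 0.012, 0, -1.224, -0.288], TCP at [209.006, 641.803, 245.561] pointing down, gripper open.
Joint ranges: [-3.07, 3.07], [-1.43, 2.12], [-1.02, 1.25], [-3.03, 1.67], [-3.05, -0], [-3.03, 3.03]. Speed limits (rad/s): [2.39, 2.39, 3.01, 3.14, 3.14, 3.14].

INTERFACE

Orientations are given as a 3x3 rotation matrix whose columns are the frame's x, y, z axes.
In Python, from plant import bot gives the robot as it stands.
- The arm moves only by the tool send_rows, never from a script. Its argument "motion" is one flat list of numbers, 7 for each row, row after row: the shift along the world's x, y, z normalised to -1 to 1, where 1 is 800 mm, then the turn, a rotation vector about the world's x, y, z normalised to -1 to 1, where 1 is 180 degrees, then the finger opening in mm, from 0 to 87.6. A call has 1 to 10 rows; each row is the pose to reach, as a shift and turn from the pose commanded when the call began, turning the shorter way round; what a row does not reach only later rows make up. A row lasts 1/12 s, in which the tool goes at most 41.7 mm and 7.16 degrees, less where a joint would pass 70% of its speed; a pose out of reach is approached as far as the arm can. A call with a number of a shift or a turn outside -1 to 1 is refused whole. A call with a gripper value outside its range is refused whole. The fingers move at their own pace and stop on an object; "grip_force" is the grip in N (left out, the last holds). Time passes only in rows, so rows that repeat a pose let the fingers close. It gives the time, the measured TCP pose, the force and the opening at its end, in the units of the state.
- bot.read_state(): the state, without advancing time (a new reading comes with each control period).
- bot.capture(name): name is "scene" or "top" or "wrist"; returns a dict with "frame" (384x512x3 uint8, red, green, blue), "fx", "fy", "cx", "cy" (pixels), "distortion" ([k1, k2, p1, p2, k3] as OpenCV has them; the pictures are not rectified), "origin" and "attitude" of the camera in the world. Camera axes: x right, y down, z forward; pixel columns grow to the right and rows downward; lengths in mm; the calibration is good to about 2 mm. A picture is of the moment at which its call begins. There is no depth.
- bot.close_job(): hands the job in, once; it reports no verdict.
The state is a dict: "time_s": time; "qpos": joint angles; "dq": joint speeds; "tau": joint torques, N m; "eef_pos": TCP position; "eef_rot": TCP orientation; "force": force on the tool from outside, world axes, zero at the start; "torque": the same for the moment, N m; "gripper_width": finger opening in mm.
Only numpy, scipy, OpenCV 4.12 (cv2) and the standard library are available. Lean on these libraries where they do the work, as an engineer would, in place of code of your own. Each camera call takes 0.05 s, during which the arm holds its last target.

TASK

Turn the selector on the control box to its three-dot mark (die change). Then take the polished die cup by the knob on its stem, lower it gently into the bore of the die pot on the press slide, and push it straight down against the ejector spring until its rim is flush with the pot's top face, without ever ramming it to the bottom of the pot. Finish while still holding it there with a steady push (about 10 N), so that the fitter can tighten the clamp screws, and leave the toggle switch, ball, core and caliper alone.

Things in the scene. Friction and masses are not known exactly. Their poses are not given: they have to be found in the camera images.
- selector (a joint): angle (rad) of the black selector on top of the grey control box (130 x 175 mm, top 80 mm above the bench); grows clockwise seen from above. Sprung detents at three marks 40 degrees apart, drilled as one, two or three dots: 0 at one dot, 0.70 at two, 1.40 at three (die change). A hump takes about 0.08 N m; let go past 1.15 it snaps to three dots. Stops just beyond the end marks.
- selector_bar (a point): selector's grip point: on its vertical turning axis, 28 mm above the box top. The grip is an upright bar 42 mm long (this frame's x, towards the end with the white line, which points at the mark), 12 mm wide (y), its top 42 mm and underside 6 mm above the box top, on a flat round collar 34 mm across. z up; the frame turns with the bar.
- toggle (a joint): angle (rad) of the small black toggle switch on the same box top, 85 mm from the selector's axis, 35 mm high; 0 as it stands. Leave it alone.
- die_knob (a point): centre of the knob of the loose polished steel die cup: an upright dark cylinder 24 mm across, 28 mm tall, on a 14 mm stem screwed into the middle of the cup; 84 mm above the cup's underside, 38 mm above its rim. The cup stands upright on the bench, mouth up; z up along its axis; it is round, so yaw does not matter. Cup and stem weigh 0.68 to 0.9 kg.
- die_rim (a point): centre of the cup's mouth, in the plane of its rim. The cup is 82 mm across outside, 46 mm high, with a 72 mm hemispherical hollow and a 4 mm chamfer round its foot.
- die_cup: the same die cup; its origin is the centre of its underside, z up.
- pot_mouth (a point): centre of the die pot's mouth in the plane of its flat top face, 123 mm above the bench, z up. The pot is a dark steel cylinder 124 mm across on the pulled-out slide of the grey seam press, with an 86 mm round bore, a 4 mm lead-in chamfer and three clamp screws in its side. At rest its ejector pad lies 38 mm below the face, so a cup let down on it stands 8 mm proud.
- ejector (a joint): how far (m) the sprung ejector pad in the bore is pushed down: 0 at rest (top), about 0.008 with the cup flush, 0.015 at the bottom of its travel. It pushes up with 8.5 N at 0 and 1.2 N more per mm, so at the top it about carries the cup's own weight; flush takes about 10 N more on the cup.
- press: the fixed seam press with its slide and pot; origin on the bench under the pot's axis, z up. Its frame, 0.6 m tall, stands towards -y: the head (underside 0.34 m above the bench) and the upper die (0.21 m above it) begin 0.22 m from the pot's axis.
- ball: white cricket ball, 72 mm, on a grey rest ring 64 mm across, 78 mm high in all. Leave it alone.
- core: cream nylon ball core, 62 mm, on a grey rest ring 64 mm across, 67 mm high in all. Leave it alone.
- caliper: stainless caliper lying flat, 235 mm long (its x axis) and 75 mm over the jaws, 12 mm thick. Leave it alone.

How it is judged (in metres and radians):
On the way, in this order (a step that is already met when the one before it is completed fails the run):
1. the selector stands in the three-dot detent (value of joint selector above 1.3 rad), for 0.2 s.
2. the die cup is upright in the bore of the pot, at least 25 mm deep (horizontal distance between die_rim and pot_mouth below 0.006 m and z of die_cup in the frame of pot_mouth below -0.025 m and angle between die_cup's own z axis and vertical below 0.12 rad), for 0.2 s.
At the end, for the whole second after the job is handed in: The robot is still holding the die cup pressed into the pot: rim within 2.5 mm of the pot's top face, centred in the bore, level within 4 degrees, at rest, bearing on the ejector pad with 14 to 23 N (its own weight of 7 to 9 N plus the push), and the selector is still in the three-dot detent (value of joint selector above 1.3 rad and z of die_rim in the frame of pot_mouth between -0.0025 and 0.0025 m and horizontal distance between die_rim and pot_mouth below 0.005 m and angle between die_cup's own z axis and vertical below 0.07 rad and contact force between die_cup and ejector between 14 and 23 N and contact force between any of the fingers, the arm and die_cup above 3 N and linear speed of die_cup below 0.01 m/s); the arm keeps its last pose, push and grip.
It fails at once if the cup was rammed or dropped to the bottom of the pot (value of joint ejector above 0.0142 m).
It fails at once if the toggle switch was moved (value of joint toggle above 0.2 rad).
It fails at once if the ball was disturbed (distance of ball from where it was at the start of the episode above 0.025 m).
It fails at once if the core was disturbed (distance of core from where it was at the start of the episode above 0.025 m).
It fails at once if the caliper was disturbed (distance of caliper from where it was at the start of the episode above 0.025 m).
It also fails if it takes over 54 s, if anything falls off the work surface, if the arm or the gripper's body presses on something with over 40 N, if the wrist force passes 120 N, or if a joint passes its speed limit or range.

## Working session

There is one attempt and no reset: what is moved stays moved. The work goes in short steps, Python scripts to look and compute and a tool call to move; the robot and the scene stay as the last step left them, time stands still between calls to the robot, and variables do not carry over. Pictures are saved under pics/ and viewed, and the job is handed in when it is done.

Besides the shell and the picture viewer there is one more tool, called by a JSON object that holds its "op" and its "data". send_rows: Moves the arm, as the interface text tells. Scaled input: -1 to 1 covers 800 mm each way for a shift and 180 degrees each way for a turn. Its arguments: {"type":"object","properties":{"motion":{"type":"array"},"grip_force":{"type":"number"}},"required":["motion"]}

```bash
ls; mkdir -p pics; cat > h.py <<'E'
import numpy as np, cv2
from plant import bot
def cap(n,fn):
    c=bot.capture(n); cv2.imwrite('pics/'+fn+'.png',c['frame'][:,:,::-1]); np.save('pics/'+fn+'.npy',c,allow_pickle=True); return c
def load(fn): return np.load('pics/'+fn+'.npy',allow_pickle=True).item()
def K(c): return np.array([[c['fx'],0,c['cx']],[0,c['fy'],c['cy']],[0,0,1.]])
def ray(c,u,v):
    p=cv2.undistortPoints(np.array([[[u,v]]],float),K(c),np.array(c['distortion'],float))[0,0]
    R=np.array(c['attitude'],float).reshape(3,3); return np.array(c['origin'],float),R@np.array([p[0],p[1],1])
def atz(c,u,v,z):
    o,d=ray(c,u,v); return o+d*(z-o[2])/d[2]
def proj(c,P):
    R=np.array(c['attitude'],float).reshape(3,3); q=R.T@(np.atleast_2d(P)-np.array(c['origin'])).T
    rv=np.zeros(3); return cv2.projectPoints(q.T.copy(),rv,rv,K(c),np.array(c['distortion'],float))[0][:,0]
def crop(fn,x0,y0,x1,y1,s,out):
    im=cv2.imread('pics/'+fn+'.png')[y0:y1,x0:x1]; cv2.imwrite('pics/'+out+'.png',cv2.resize(im,None,fx=s,fy=s,interpolation=cv2.INTER_CUBIC))
E
python3 - <<'E'
from h import *
s=bot.read_state()
for k,v in s.items(): print(k,np.round(v,3).tolist())
for n in ['scene','top','wrist']:
    c=cap(n,n+'0'); print(n,np.round(c['origin'],1),np.round(c['attitude'],3).tolist(),c['fx'],c['distortion'])
E
```

```text
pics
time_s 0.0
qpos [1.544, 0.359, 0.011, -0.0, -1.224, -0.288]
dq [0.001, -0.001, 0.001, 0.001, -0.0, 0.001]
tau [0.0, -58.272, 29.306, 6.997, 0.007, -0.0]
eef_pos [208.88, 641.352, 244.613]
eef_rot [[-0.31, -0.951, -0.0], [-0.951, 0.31, -0.002], [0.002, -0.0, -1.0]]
force [0.209, 0.162, -0.288]
torque [-0.008, 0.02, -0.032]
gripper_width 87.905
scene [ 904.5 -196.4  853.3] [[0.688, 0.615, -0.384], [0.725, -0.589, 0.357], [-0.007, -0.524, -0.851]] 356.7654798568819 [-0.05185708  0.          0.          0.          0.        ]
top [ 360.3  125.6 1123. ] [[0.002, -0.985, 0.175], [-1.0, 0.003, 0.029], [-0.029, -0.175, -0.984]] 397.92062523552426 [-0.10125074  0.          0.          0.          0.        ]
wrist [278.2 618.3 382.3] [[-0.31, -0.915, -0.259], [-0.951, 0.299, 0.083], [0.001, 0.272, -0.962]] 318.5855783254378 [-0.09180493  0.          0.          0.          0.        ]
```

View pics/scene0.png

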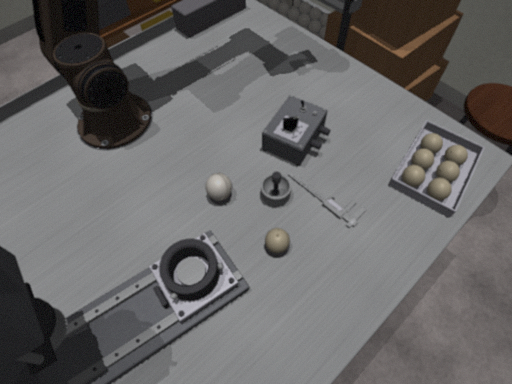

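View pics/top0.png

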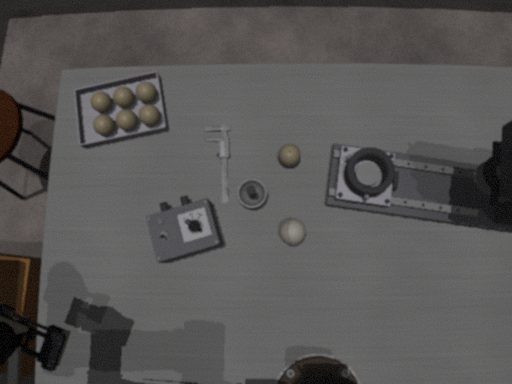

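View pics/wrist0.png

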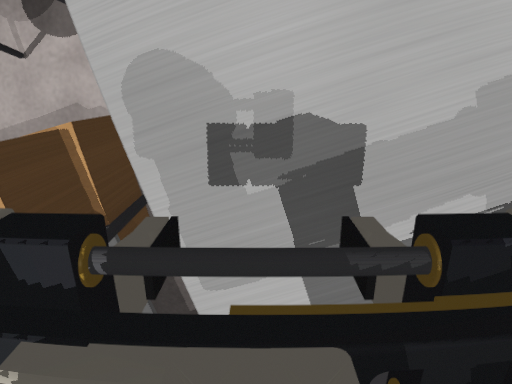

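The scene camera shows the box at about (295,128), the cup at (276,190), the pot at (190,268) and the ball at (219,187). In the top camera they sit at the box (184,230), cup (252,194) and pot (370,172). I'll enlarge these areas.

```bash
python3 - <<'E'
from h import *
crop('top0',140,170,280,270,5.5,'t0a'); crop('scene0',250,85,350,215,4.5,'s0a'); crop('top0',325,135,415,210,8,'t0b'); crop('scene0',140,220,260,330,5.4,'s0b')
E
```

```text
(no output)
```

View pics/t0a.png

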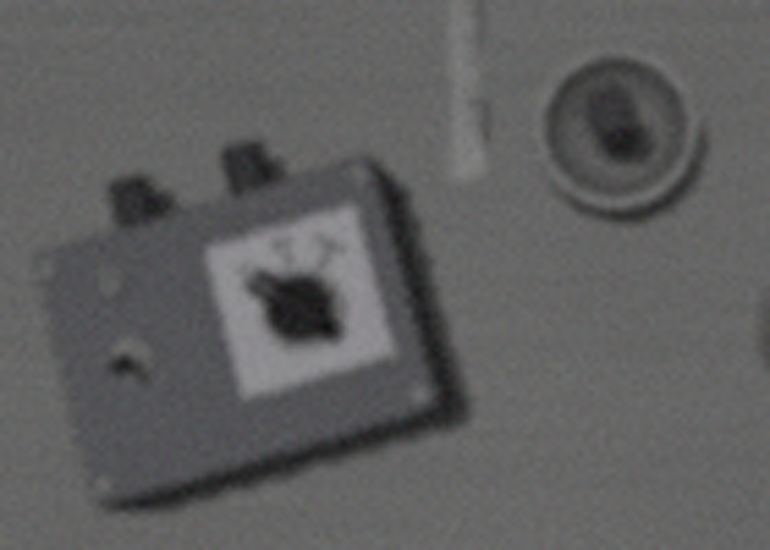

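View pics/s0a.png

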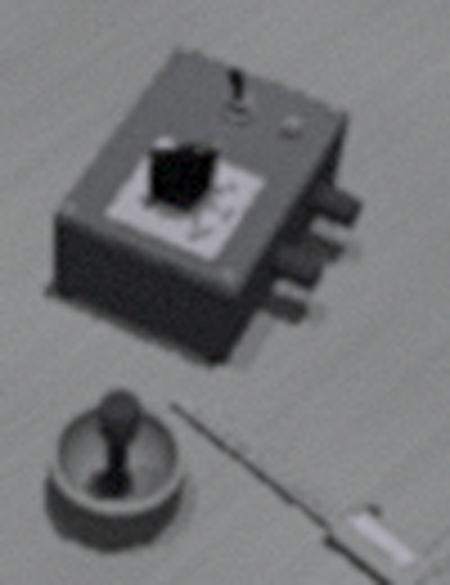

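View pics/t0b.png

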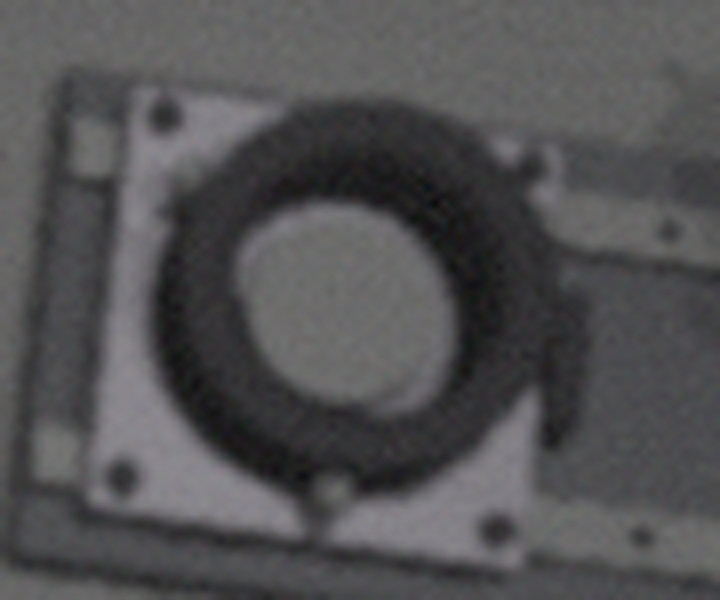

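View pics/s0b.png

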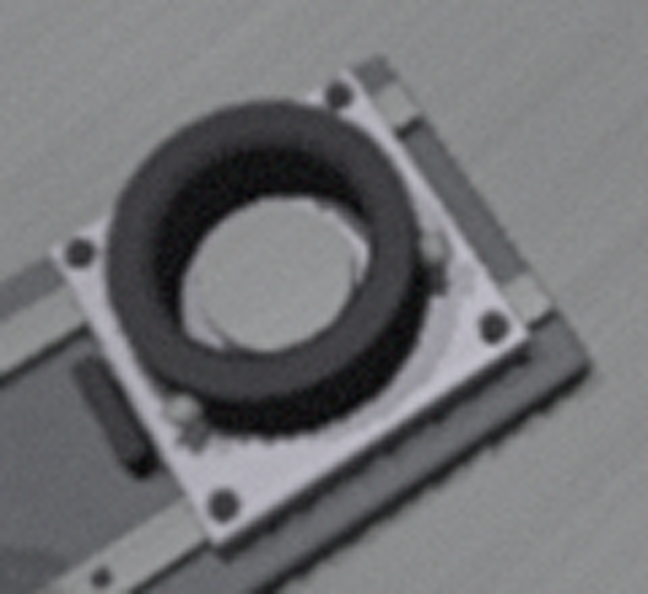

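```bash
python3 - <<'E'
from h import *
t=load('top0');s=load('scene0')
T=lambda x,y,x0=140,y0=170,k=5.5:(x0+(x+.5)/k-.5,y0+(y+.5)/k-.5)
S=lambda x,y:T(x,y,250,85,4.5)
f=lambda c,p,z:np.round(atz(c,*p,z),1)[:2]
print('box corners top',[f(t,T(*p),80) for p in [(40,250),(365,158),(435,405),(103,500)]])
print('bar tip,tail,mid top',[f(t,T(*p),z) for p,z in [((252,278),122),((335,330),122),((298,308),115)]])
print('ticks',[f(t,T(*p),80) for p in [(245,265),(285,245),(330,245)]])
print('bar scene', [f(s,S(*p),122) for p in [(165,145),(205,152)]])
print('toggle',f(t,T(125,355),100), f(s,S(237,75),115))
print('rim top',[f(t,T(*p),46) for p in [(546,132),(698,132),(617,57),(617,211)]])
print('knob top',f(t,T(612,105),84),'scene knob top',f(s,S(120,410),90))
print('rim scene',[f(s,S(*p),46) for p in [(52,460),(188,460)]])
P=lambda x,y:T(x,y,325,135,8)
for z,pts in [(123,[(157,290),(557,270),(365,98),(350,497)])]: print('pot',[f(t,P(*p),z) for p in pts])
Q=lambda x,y:T(x,y,140,220,5.4)
print('pot sc',[f(s,Q(*p),123) for p in [(107,250),(420,255),(265,98),(262,405)]])
E
```

```text
box corners top [array([492.5, 457.4]), array([537.7, 298.4]), array([418.2, 261.9]), array([372., 421.])]
bar tip,tail,mid top [array([474.2, 342.9]), array([450.1, 303.4]), array([461. , 322.3])]
ticks [array([485.3, 355.6]), array([495.1, 336.3]), array([495.1, 314.3])]
bar scene [array([450.4, 323.2]), array([471.3, 336.8])]
toggle [440.  407.4] [435.6 404.8]
rim top [array([556.5, 213. ]), array([556.2, 136.8]), array([594.8, 177.6]), array([516.4, 177.1])]
knob top [562.7 178. ] scene knob top [555.7 181.1]
rim scene [array([533. , 148.5]), array([588.8, 206.9])]
pot [array([601.3, -64.4]), array([ 607.9, -195.1]), array([ 665.7, -135.3]), array([ 533.4, -123.8])]
pot sc [array([ 562.8, -179.5]), array([649.9, -90.2]), array([553.9, -93.5]), array([ 654.1, -172.2])]
```

The top camera puts the selector axis near (462,323), with the bar at about 57° in world yaw (one dot). The toggle is at (438,406), which gives 86 mm against the 85 mm stated. The cup is near (556,177) and the pot near (602,-131). Next I move above the selector with the jaws across the bar (tool x at about 146°).

{"op": "send_rows", "data": {"motion": [0.316,-0.399,-0.01,0,0,0.411,45,0.316,-0.399,-0.01,0,0,0.411,45,0.316,-0.399,-0.01,0,0,0.411,45,0.316,-0.399,-0.01,0,0,0.411,45,0.316,-0.399,-0.01,0,0,0.411,45,0.316,-0.399,-0.01,0,0,0.411,45,0.316,-0.399,-0.01,0,0,0.411,45,0.316,-0.399,-0.01,0,0,0.411,45,0.316,-0.399,-0.01,0,0,0.411,45,0.316,-0.399,-0.01,0,0,0.411,45], "grip_force": 30}}

```text
time_s: 0.98
eef_pos: [460.7, 323.3, 237.6]
eef_rot: [[0.787, -0.617, -0.0], [-0.617, -0.787, 0.0], [-0.0, -0.0, -1.0]]
force: [0.4, 0.4, -0.7]
gripper_width: 45.2
```

```bash
python3 - <<'E'
from h import *
s=bot.read_state(); print(s['time_s'],np.round(s['qpos'],3),np.round(s['dq'],2),np.round(s['eef_pos'],1),np.round(s['eef_rot'],3).tolist(),s['gripper_width'],np.round(s['force'],1))
E
```

```text
0.9833 [ 0.96   0.181 -0.251 -0.    -1.139  1.517] [-0.81  0.03  0.02  0.    0.02  2.19] [460.7 323.3 237.6] [[0.787, -0.617, -0.0], [-0.617, -0.787, 0.0], [-0.0, -0.0, -1.0]] 45.2131322516358 [ 0.4  0.4 -0.7]
```

{"op": "send_rows", "data": {"motion": [0,0,0,0,0,0.0133,45,0,0,0,0,0,0.0133,45,0,0,0,0,0,0.0133,45]}}

```text
time_s: 1.23
eef_pos: [460.1, 324.8, 237.5]
eef_rot: [[0.806, -0.591, -0.0], [-0.591, -0.806, -0.0], [-0.0, 0.0, -1.0]]
force: [0.4, -0.0, -0.2]
gripper_width: 45.1
```

```bash
python3 - <<'E'
from h import *
s=bot.read_state(); print(np.round(s['eef_pos'],2),np.round(s['eef_rot'],3).tolist())
c=cap('wrist','w1')
im=cv2.imread('pics/w1.png'); cv2.imwrite('pics/w1b.png',cv2.resize(im,(768,576),interpolation=cv2.INTER_CUBIC))
E
```

```text
[460.08 324.8  237.48] [[0.806, -0.591, -0.0], [-0.591, -0.806, -0.0], [-0.0, 0.0, -1.0]]
```

View pics/w1b.png

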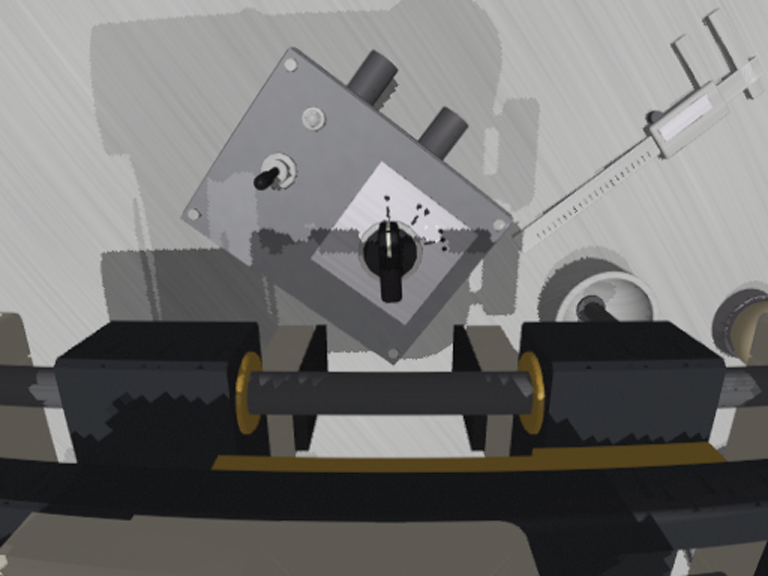

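The bar points at the one-dot mark, and the two- and three-dot marks lie clockwise of it. The jaws look aligned across it. I'll enlarge for an exact fit.

```bash
python3 - <<'E'
from h import *
crop('w1',210,115,310,210,7,'w1c')
E
```

```text
(no output)
```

View pics/w1c.png

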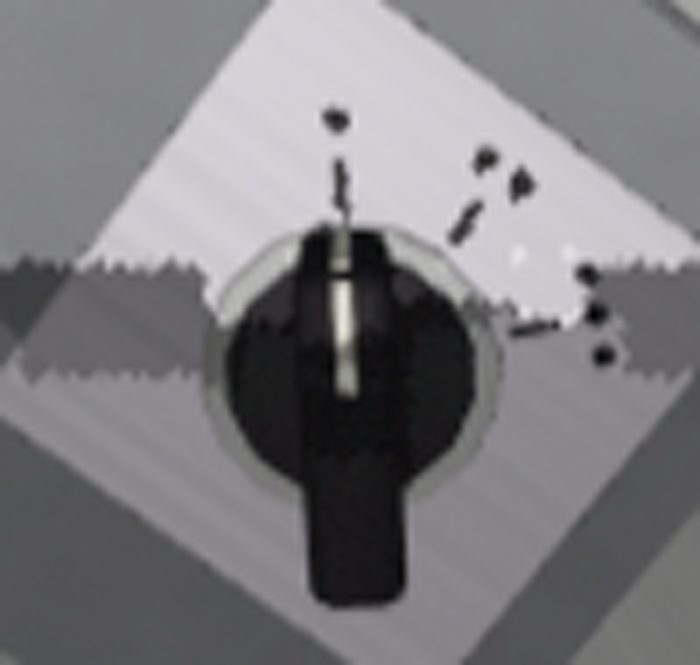

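```bash
python3 - <<'E'
from h import *
c=load('w1')
T=lambda x,y,x0=210,y0=115,k=7:(x0+(x+.5)/k-.5,y0+(y+.5)/k-.5)
f=lambda p,z:np.round(atz(c,*T(*p),z),1)[:2]
for z in (80,82,86): print(z,'ring',f((203,365),z),f((503,365),z),'collar',f((225,372),z),f((478,372),z))
tail=[f(p,122) for p in [(312,598),(404,598)]];print('tail',tail)
print('line',f((342,285),122),f((349,395),122))
print('dots',f((335,120),80),f((503,172),80),f((595,314),80))
# solve circle center from dots using detents 40deg
d=[f(p,80) for p in [(335,120),(503,172),(595,314)]]
A=np.array([[2*(d[1]-d[0])],[2*(d[2]-d[0])]]).reshape(2,2); b=[d[1]@d[1]-d[0]@d[0],d[2]@d[2]-d[0]@d[0]]
o=np.linalg.solve(A,b);print('circ',o,np.linalg.norm(d[0]-o),[np.degrees(np.arctan2(*(q-o)[::-1])) for q in d])
E
```

```text
80 ring [446.3 340. ] [479.2 315.9] collar [448.2 337.5] [475.9 317.1]
82 ring [446.7 340.3] [479.3 316.4] collar [448.5 337.8] [476.  317.6]
86 ring [447.5 340.9] [479.7 317.3] collar [449.3 338.4] [476.4 318.5]
tail [array([447.6, 315.6]), array([456.5, 309.1])]
line [473.1 344.2] [466.  333.2]
dots [480.5 356.1] [494.4 337.4] [493.3 314.3]
circ [461.41088216 327.3947199 ] 34.472997049383146 [np.float64(56.37594636586965), np.float64(16.872042679278636), np.float64(-22.324664667094275)]
```

```bash
cat >> h.py <<'E'
def st():
    s=bot.read_state(); R=np.array(s['eef_rot']).reshape(3,3)
    print('t',round(s['time_s'],2),'pos',np.round(s['eef_pos'],2),'yaw',round(np.degrees(np.arctan2(R[1,0],R[0,0])),2),'zax',np.round(R[:,2],4),'q',np.round(s['qpos'],2),'F',np.round(s['force'],2),'M',np.round(s['torque'],3),'w',round(s['gripper_width'],1),'dqmax',round(np.abs(s['dq']).max(),3)); return s
E
python3 -c "
from h import *
st()"
```

```text
t 1.28 pos [459.75 325.43 237.53] yaw -36.19 zax [-1.e-04  1.e-04 -1.e+00] q [ 0.96  0.18 -0.25 -0.   -1.14  1.55] F [-0.14 -0.09  0.  ] M [-0.011 -0.077 -0.045] w 44.9 dqmax 0.017
```

{"op": "send_rows", "data": {"motion": [0.004,0.004,-0.04,0,0,0.0156,40,0.004,0.004,-0.08,0,0,0.0156,40,0.004,0.004,-0.1,0,0,0.0156,40,0.004,0.004,-0.1,0,0,0.0156,40,0.004,0.004,-0.1,0,0,0.0156,40,0.004,0.004,-0.1,0,0,0.0156,40]}}

```text
time_s: 1.78
eef_pos: [463.4, 329.7, 159.0]
eef_rot: [[0.837, -0.548, 0.001], [-0.548, -0.837, 0.001], [0.001, -0.002, -1.0]]
force: [-0.4, 0.6, -0.3]
gripper_width: 40.1
```

```bash
python3 - <<'E'
from h import *
st()
c=cap('wrist','w2')
crop('w2',180,90,340,220,4.8,'w2c')
E
```

```text
t 1.78 pos [463.43 329.69 158.98] yaw -33.2 zax [ 0.0014  0.001  -1.    ] q [ 0.96  0.26 -0.35  0.   -0.97  1.6 ] F [-0.38  0.61 -0.32] M [-0.074 -0.066 -0.044] w 40.1 dqmax 0.015
```

View pics/w2c.png

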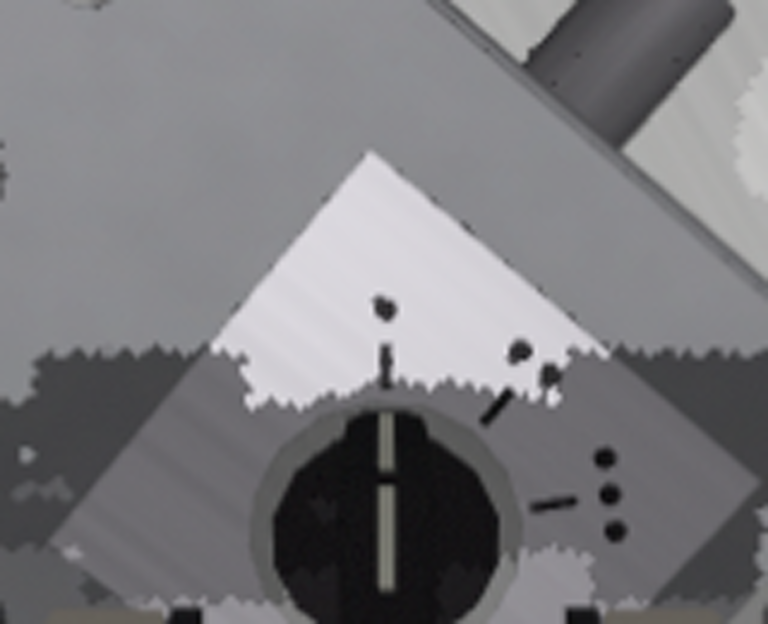

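```bash
python3 - <<'E'
from h import *
c=load('w2')
T=lambda x,y,x0=180,y0=90,k=4.8:(x0+(x+.5)/k-.5,y0+(y+.5)/k-.5)
f=lambda p,z:atz(c,*T(*p),z)[:2]
d=[f(p,80) for p in [(386,308),(534,363),(610,494)]]
A=np.array([2*(d[1]-d[0]),2*(d[2]-d[0])]); b=[d[1]@d[1]-d[0]@d[0],d[2]@d[2]-d[0]@d[0]]
o=np.linalg.solve(A,b);print('circ',o,np.linalg.norm(d[0]-o),[np.degrees(np.arctan2(*(q-o)[::-1])) for q in d])
print(f((272,530),86),f((500,530),86),f((386,415),122),f((386,590),122), 'bx' ,f((371,152),80))
E
```

```text
circ [461.13935022 327.22754435] 34.893129921635705 [np.float64(55.35506362178254), np.float64(16.932528030627015), np.float64(-21.924244061213347)]
[449.77374857 338.58230506] [477.52466112 320.39400376] [478.22227765 351.84413095] [466.13571009 333.38489411] bx [491.38465919 375.66658958]
```

{"op": "send_rows", "data": {"motion": [-0.001,-0.0015,-0.02,0,0,0,40,-0.001,-0.0015,-0.04,0,0,0,40,-0.001,-0.0015,-0.056,0,0,0,40,-0.001,-0.0015,-0.064,0,0,0,40,-0.001,-0.0015,-0.064,0,0,0,40,-0.001,-0.0015,-0.064,0,0,0,10,-0.001,-0.0015,-0.064,0,0,0,8,-0.001,-0.0015,-0.064,0,0,0,8,-0.001,-0.0015,-0.064,0,0,0,8,-0.001,-0.0015,-0.064,0,0,0,8], "grip_force": 20}}

```text
time_s: 2.67
eef_pos: [462.5, 327.3, 107.0]
eef_rot: [[0.836, -0.548, 0.001], [-0.548, -0.836, 0.001], [0.0, -0.001, -1.0]]
force: [0.1, 0.7, 0.6]
gripper_width: 12.3
```

```bash
python3 -c "
from h import *
st()"
```

```text
t 2.67 pos [462.55 327.35 107.  ] yaw -33.26 zax [ 6.e-04  8.e-04 -1.e+00] q [ 0.96  0.31 -0.41  0.   -0.85  1.6 ] F [0.1 0.7 0.6] M [-0.082 -0.013 -0.041] w 12.3 dqmax 0.003
```

{"op": "send_rows", "data": {"motion": [0,0,0,0,0,-0.035,8,0,0,0,0,0,-0.07,8,0,0,0,0,0,-0.105,8,0,0,0,0,0,-0.14,8,0,0,0,0,0,-0.175,8,0,0,0,0,0,-0.21,8,0,0,0,0,0,-0.245,8,0,0,0,0,0,-0.28,8,0,0,0,0,0,-0.3,8,0,0,0,0,0,-0.3,8]}}

```text
time_s: 3.5
eef_pos: [462.2, 327.8, 107.0]
eef_rot: [[0.045, -0.999, 0.0], [-0.999, -0.045, 0.001], [-0.001, -0.0, -1.0]]
force: [-4.1, 2.8, 4.1]
gripper_width: 11.8
```

```bash
python3 -c "
from h import *
st()"
```

```text
t 3.5 pos [462.25 327.78 106.98] yaw -87.41 zax [ 3.0e-04  1.2e-03 -1.0e+00] q [ 0.96  0.31 -0.41 -0.   -0.85  0.65] F [-4.1   2.85  4.07] M [0.831 1.567 0.014] w 11.8 dqmax 0.13
```

{"op": "send_rows", "data": {"motion": [0,0,0,0,0,-0.035,8,0,0,0,0,0,-0.07,8,0,0,0,0,0,-0.105,8,0,0,0,0,0,-0.135,8,0,0,0,0,0,-0.15,8,0,0,0,0,0,-0.15,8,0,0,0,0,0,-0.15,8]}}

```text
time_s: 4.08
eef_pos: [462.3, 327.9, 107.0]
eef_rot: [[-0.408, -0.913, 0.0], [-0.913, 0.408, 0.001], [-0.001, 0.0, -1.0]]
force: [-5.0, 2.5, 3.1]
gripper_width: 12.0
```

```bash
python3 -c "
from h import *
st()"
```

```text
t 4.08 pos [462.25 327.93 106.97] yaw -114.1 zax [ 4.0e-04  1.5e-03 -1.0e+00] q [ 0.96  0.31 -0.41 -0.   -0.85  0.19] F [-5.03  2.53  3.1 ] M [ 1.143  1.66  -0.   ] w 12.0 dqmax 0.011
```

Turned by 81°. Next: open the jaws, lift, and check with the wrist camera.

{"op": "send_rows", "data": {"motion": [0,0,0,0,0,0,40,0,0,0,0,0,0,40,0,0,0,0,0,0,40,0,0,0.03,0,0,0,40,0,0,0.08,0,0,0,40,0,0,0.13,0,0,0,40,0,0,0.165,0,0,0,40,0,0,0.165,0,0,0,40]}}

```text
time_s: 4.75
eef_pos: [464.9, 328.9, 245.4]
eef_rot: [[-0.409, -0.912, 0.008], [-0.912, 0.409, 0.007], [-0.009, -0.004, -1.0]]
force: [1.4, 1.1, -0.5]
gripper_width: 39.7
```

```bash
python3 - <<'E'
from h import *
st()
c=cap('wrist','w3')
im=cv2.imread('pics/w3.png'); cv2.imwrite('pics/w3b.png',cv2.resize(im,(768,576),interpolation=cv2.INTER_CUBIC))
E
```

```text
t 4.75 pos [464.86 328.87 245.43] yaw -114.17 zax [ 0.0077  0.0069 -0.9999] q [ 0.96  0.18 -0.23  0.   -1.15  0.19] F [ 1.41  1.14 -0.47] M [ 0.156 -0.126  0.06 ] w 39.7 dqmax 0.095
```

View pics/w3b.png

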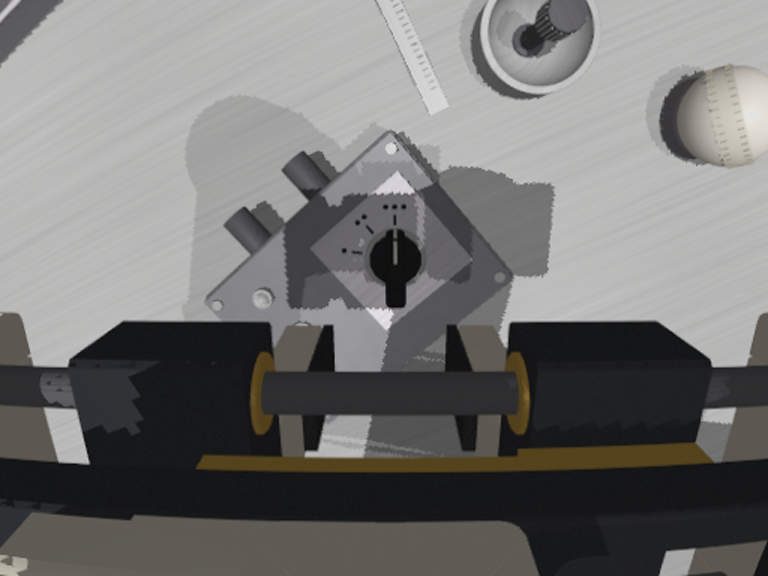

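The selector now stands at the three dots, with its white line at (395,250) under the three-dot row at (395,207). I'll move above the cup.

{"op": "send_rows", "data": {"motion": [0.02,-0.03,0,0,0,0,50,0.055,-0.09,0,0,0,0,50,0.08,-0.14,0,0,0,0,50,0.1,-0.17,0,0,0,0,50,0.114,-0.19,0,0,0,0,50,0.114,-0.19,0,0,0,0,50,0.114,-0.19,0,0,0,0,50,0.114,-0.19,0,0,0,0,50]}}

```text
time_s: 5.47
eef_pos: [553.2, 174.8, 237.5]
eef_rot: [[-0.411, -0.911, -0.001], [-0.911, 0.411, -0.001], [0.001, 0.001, -1.0]]
force: [0.2, -0.1, -0.8]
gripper_width: 50.5
```

```bash
python3 - <<'E'
from h import *
st()
c=cap('wrist','w4')
im=cv2.imread('pics/w4.png'); cv2.imwrite('pics/w4b.png',cv2.resize(im,(768,576),interpolation=cv2.INTER_CUBIC))
crop('w4',190,90,330,215,5.5,'w4c')
E
```

```text
t 5.47 pos [553.19 174.81 237.52] yaw -114.3 zax [-1.4e-03 -7.0e-04 -1.0e+00] q [ 0.64  0.21 -0.21 -0.   -1.15  0.5 ] F [ 0.18 -0.11 -0.77] M [0.055 0.029 0.006] w 50.5 dqmax 0.023
```

View pics/w4b.png

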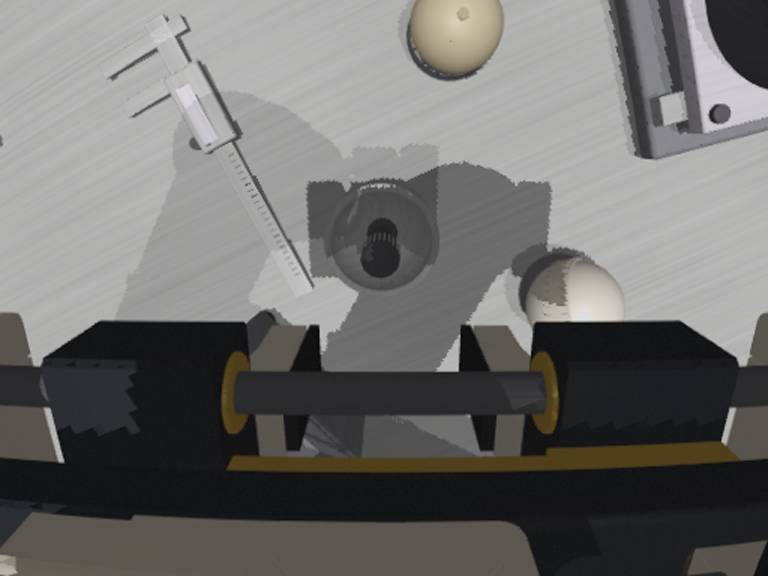

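View pics/w4c.png

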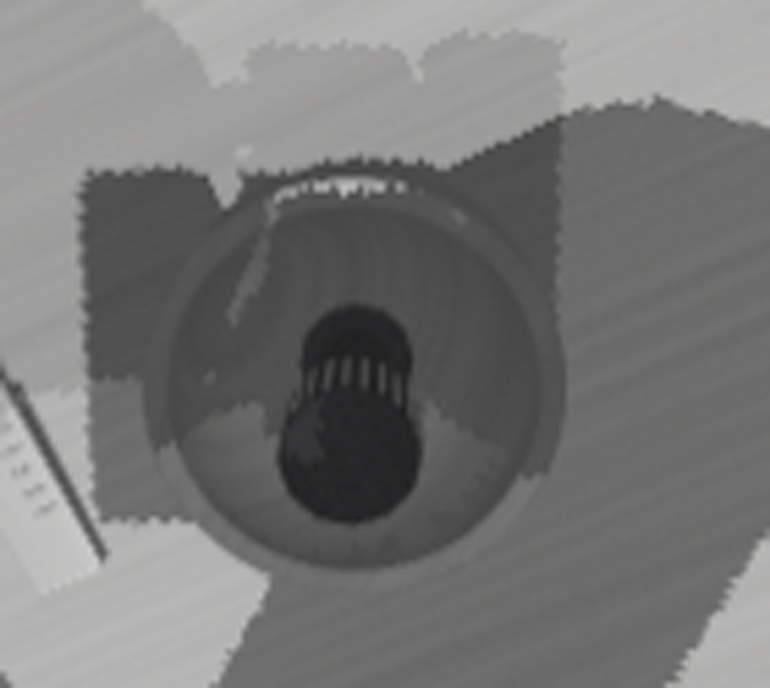

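```bash
python3 - <<'E'
from h import *
c=load('w4')
T=lambda x,y,x0=190,y0=90,k=5.5:(x0+(x+.5)/k-.5,y0+(y+.5)/k-.5)
f=lambda p,z:atz(c,*T(*p),z)[:2]
print('knob',f((350,452),98),'d',np.linalg.norm(f((278,452),98)-f((423,452),98)))
L,R,U,D=[f(p,46) for p in [(145,378),(567,378),(356,165),(356,588)]]
print('rim',L,R,U,D,(L+R)/2,(U+D)/2,np.linalg.norm(L-R),np.linalg.norm(U-D))
L,R,U,D=[f(p,46) for p in [(166,378),(543,378),(356,203),(356,572)]]
print('rim in',(L+R)/2,(U+D)/2,np.linalg.norm(L-R),np.linalg.norm(U-D))
g=lambda x,y,z: np.round(atz(c,(x+.5)/1.5-.5,(y+.5)/1.5-.5,z)[:2],1)
print('ball',g(525,295,42),g(623,295,42)); print('core',g(455,25,36))
E
```

```text
knob [558.84544291 177.57180096] d 23.626998993027577
rim [576.90397    213.53968606] [543.57057076 139.89838694] [596.87021106 159.95915403] [521.72684605 194.31744268] [560.23727038 176.7190365 ] [559.29852855 177.13829836] 80.83412918347905 82.62576658786391
rim in [560.34837519 176.98106986] [557.61509724 177.90610816] 72.1956258094262 72.27295512067435
ball [476.7  98.4] [445.4  29.9]
core [668.9  74.2]
```

{"op": "send_rows", "data": {"motion": [0.004,0.0015,-0.03,0,0,0,50,0.0075,0.0032,-0.07,0,0,0,50,0.0075,0.0032,-0.11,0,0,0,50,0.0075,0.0032,-0.11,0,0,0,50,0.0075,0.0032,-0.11,0,0,0,50,0.0075,0.0032,-0.11,0,0,0,50]}}

```text
time_s: 6.02
eef_pos: [560.2, 178.7, 152.1]
eef_rot: [[-0.409, -0.912, 0.002], [-0.912, 0.409, 0.0], [-0.001, -0.001, -1.0]]
force: [-1.4, 0.0, 0.2]
gripper_width: 49.8
```

```bash
python3 - <<'E'
from h import *
st()
c=cap('wrist','w5')
crop('w5',150,90,360,270,3.6,'w5c')
E
```

```text
t 6.02 pos [560.21 178.7  152.06] yaw -114.16 zax [ 1.6e-03  2.0e-04 -1.0e+00] q [ 0.64  0.29 -0.31  0.   -0.96  0.51] F [-1.36  0.02  0.24] M [-0.031 -0.077  0.01 ] w 49.8 dqmax 0.021
```

View pics/w5c.png

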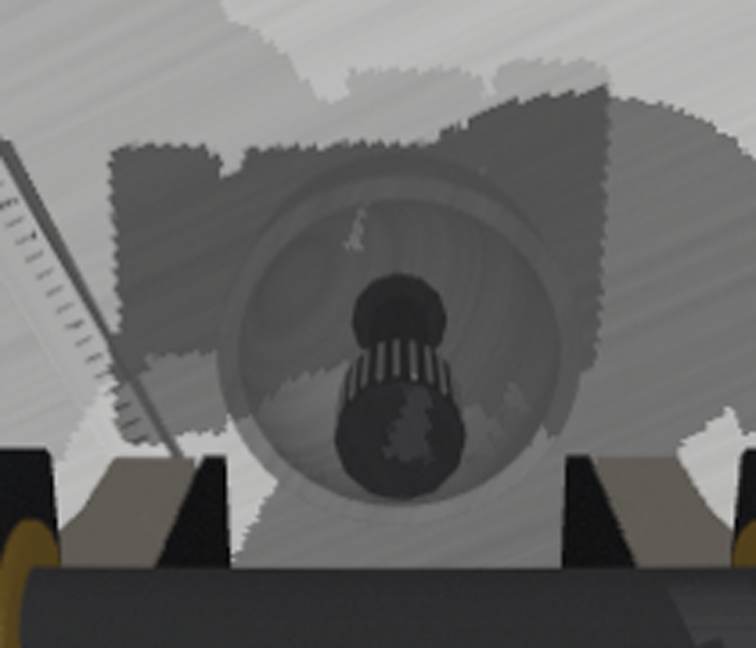

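```bash
python3 - <<'E'
from h import *
st()
c=load('w5')
T=lambda x,y,x0=150,y0=90,k=3.6:(x0+(x+.5)/k-.5,y0+(y+.5)/k-.5)
f=lambda p,z:atz(c,*T(*p),z)[:2]
print('knob',f((400,436),98),np.linalg.norm(f((335,436),98)-f((465,436),98)))
print('rim in',[f(p,46) for p in [(238,350),(562,350),(400,198),(400,505)]])
E
```

```text
t 6.07 pos [560.53 178.78 152.63] yaw -114.18 zax [ 0.0027  0.0011 -1.    ] q [ 0.64  0.29 -0.31  0.   -0.96  0.51] F [-0.08 -0.16 -0.38] M [0.042 0.005 0.012] w 50.1 dqmax 0.01
knob [559.35917551 177.53772742] 23.193804033956745
rim in [array([574.47742888, 210.04421676]), array([544.99305466, 144.37685186]), array([590.7135965 , 163.32978393]), array([525.62750741, 192.49116204])]
```

{"op": "send_rows", "data": {"motion": [-0.0014,-0.0015,-0.03,0,0,0,50,-0.0014,-0.0015,-0.06,0,0,0,50,-0.0014,-0.0015,-0.078,0,0,0,50,-0.0014,-0.0015,-0.0855,0,0,0,50,-0.0014,-0.0015,-0.0855,0,0,0,50,-0.0014,-0.0015,-0.0855,0,0,0,20,-0.0014,-0.0015,-0.0855,0,0,0,18,-0.0014,-0.0015,-0.0855,0,0,0,18,-0.0014,-0.0015,-0.0855,0,0,0,18,-0.0014,-0.0015,-0.0855,0,0,0,18], "grip_force": 45}}

```text
time_s: 6.9
eef_pos: [559.5, 177.4, 83.1]
eef_rot: [[-0.411, -0.912, 0.003], [-0.912, 0.411, 0.002], [-0.003, -0.002, -1.0]]
force: [0.1, 0.8, -4.3]
gripper_width: 23.1
```

```bash
python3 -c "
from h import *
st()"
```

```text
t 6.9 pos [559.47 177.36  83.12] yaw -114.24 zax [ 0.0026  0.0019 -1.    ] q [ 0.64  0.37 -0.39  0.   -0.81  0.51] F [ 0.11  0.76 -4.32] M [ 0.079 -0.173  0.015] w 23.1 dqmax 0.01
```

{"op": "send_rows", "data": {"motion": [0,0,0.005,0,0,0,18,0,0,0.02,0,0,0,18,0,0,0.045,0,0,0,18,0,0,0.08,0,0,0,18,0,0,0.115,0,0,0,18,0,0,0.15,0,0,0,18,0,0,0.18,0,0,0,18,0,0,0.2,0,0,0,18,0,0,0.2,0,0,0,18,0,0,0.2,0,0,0,18]}}

```text
time_s: 7.73
eef_pos: [557.6, 176.3, 241.3]
eef_rot: [[-0.411, -0.911, -0.001], [-0.911, 0.411, 0.0], [0.0, 0.001, -1.0]]
force: [-0.1, 0.1, -9.6]
gripper_width: 23.0
```

```bash
python3 -c "
from h import *
st()"
```

```text
t 7.73 pos [557.64 176.28 241.27] yaw -114.29 zax [-1.3e-03  4.0e-04 -1.0e+00] q [ 0.64  0.22 -0.2  -0.   -1.16  0.51] F [-0.08  0.07 -9.62] M [-0.045  0.124 -0.018] w 23.0 dqmax 0.04
```

{"op": "send_rows", "data": {"motion": [-0.002,-0.02,0,0,0,0,18,-0.006,-0.06,0,0,0,0,18,-0.01,-0.11,0,0,0,0,18,-0.014,-0.16,0,0,0,0,18,-0.018,-0.21,0,0,0,0,18,-0.02,-0.25,0,0,0,0,18,-0.022,-0.27,0,0,0,0,18,-0.022,-0.27,0,0,0,0,18,-0.022,-0.27,0,0,0,0,18,-0.022,-0.27,0,0,0,0,18]}}

```text
time_s: 8.57
eef_pos: [539.8, -39.8, 240.3]
eef_rot: [[-0.412, -0.911, -0.003], [-0.911, 0.412, -0.0], [0.001, 0.003, -1.0]]
force: [0.6, -0.2, -6.4]
gripper_width: 23.3
```

```bash
python3 - <<'E'
from h import *
st()
c=cap('wrist','w6')
im=cv2.imread('pics/w6.png'); cv2.imwrite('pics/w6b.png',cv2.resize(im,(768,576),interpolation=cv2.INTER_CUBIC))
E
```

```text
t 8.57 pos [539.84 -39.75 240.27] yaw -114.32 zax [-3.e-03 -2.e-04 -1.e+00] q [ 0.29  0.14 -0.29 -0.   -1.14  0.86] F [ 0.62 -0.2  -6.4 ] M [ 0.036 -0.081  0.02 ] w 23.3 dqmax 0.019
```

View pics/w6b.png

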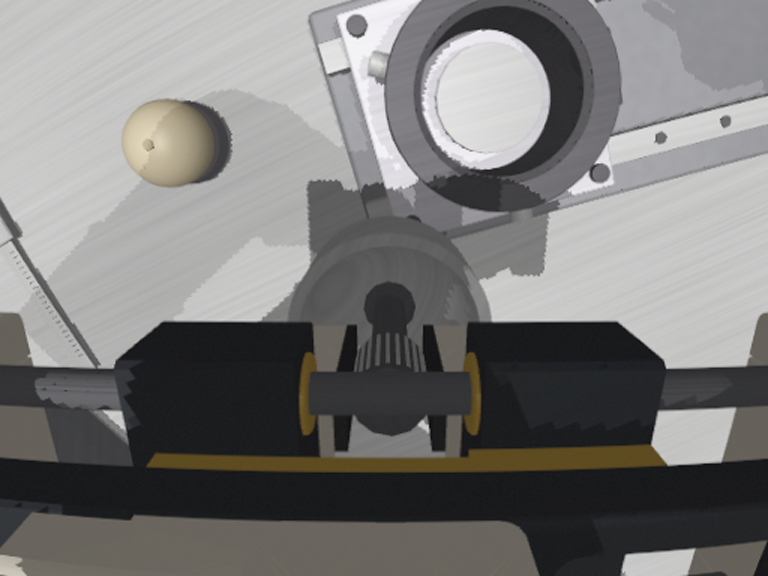

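```bash
python3 - <<'E'
from h import *
crop('w6',245,0,425,145,4.2,'w6c')
E
```

```text
(no output)
```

View pics/w6c.png

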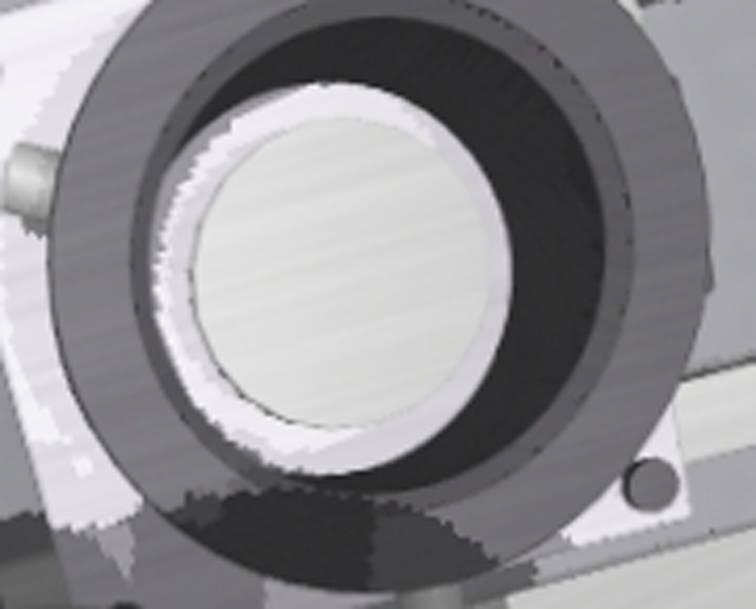

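```bash
python3 - <<'E'
from h import *
from scipy.optimize import least_squares
c=load('w6')
T=lambda x,y,x0=245,y0=0,k=4.2:(x0+(x+.5)/k-.5,y0+(y+.5)/k-.5)
o=[(47,262),(140,10),(640,10),(707,250),(375,592),(60,345),(680,385)]
i=[(131,262),(633,250),(160,160),(570,65),(200,100)]
for n,pts in [('outer',o),('chamf',i)]:
    P=np.array([atz(c,*T(*p),123)[:2] for p in pts])
    r=least_squares(lambda v:np.hypot(*(P-v[:2]).T)-v[2],[602,-131,62]); print(n,r.x,np.round(r.fun,1))
# draw
im=cv2.imread('pics/w6c.png')
for r in (62,47,43):
  a=np.linspace(0,2*np.pi,120); X=np.c_[602.5+r*np.cos(a),-131+r*np.sin(a),np.full(120,123.)]
E
```

```text
outer [ 603.83269233 -133.94719642   61.43279967] [ 0.1 -0.3  0.9 -1.   0.3 -0.1  0.1]
chamf [ 601.70746946 -134.04539483   46.17977834] [ 1.1 -0.8 -0.3  1.1 -1.1]
```

The circle fit in the wrist view puts the pot axis at (603.3,-134). The radii come out at 61.4 and 46.2 against nominal 62 and 47. The scene camera agrees, at about (605,-134). I'll move over it, staying high.

{"op": "send_rows", "data": {"motion": [0.008,-0.012,0,0,0,0,18,0.025,-0.036,0,0,0,0,18,0.043,-0.064,0,0,0,0,18,0.06,-0.09,0,0,0,0,18,0.073,-0.108,0,0,0,0,18,0.0793,-0.1178,0,0,0,0,18,0.0793,-0.1178,0,0,0,0,18,0.0793,-0.1178,0,0,0,0,18]}}

```text
time_s: 9.28
eef_pos: [604.2, -133.5, 241.0]
eef_rot: [[-0.411, -0.912, -0.002], [-0.912, 0.411, 0.0], [0.0, 0.002, -1.0]]
force: [-0.3, 0.4, -8.5]
gripper_width: 23.1
```

```bash
python3 - <<'E'
from h import *
st()
cap('scene','s7');cap('top','t7');cap('wrist','w7');st()
crop('s7',120,180,280,320,4.5,'s7c');crop('t7',310,100,440,210,5.5,'t7c')
im=cv2.imread('pics/w7.png'); cv2.imwrite('pics/w7b.png',cv2.resize(im,(768,576),interpolation=cv2.INTER_CUBIC))
E
```

```text
t 9.28 pos [ 604.15 -133.46  240.99] yaw -114.27 zax [-1.8e-03  3.0e-04 -1.0e+00] q [ 0.1   0.27 -0.12 -0.   -1.18  1.05] F [-0.27  0.44 -8.46] M [0.026 0.065 0.012] w 23.1 dqmax 0.02
t 9.43 pos [ 603.95 -132.91  241.91] yaw -114.21 zax [-4.e-04  2.e-04 -1.e+00] q [ 0.1   0.27 -0.12 -0.   -1.18  1.05] F [ 0.07  0.27 -7.93] M [ 0.036 -0.002 -0.001] w 23.2 dqmax 0.006
```

View pics/s7c.png

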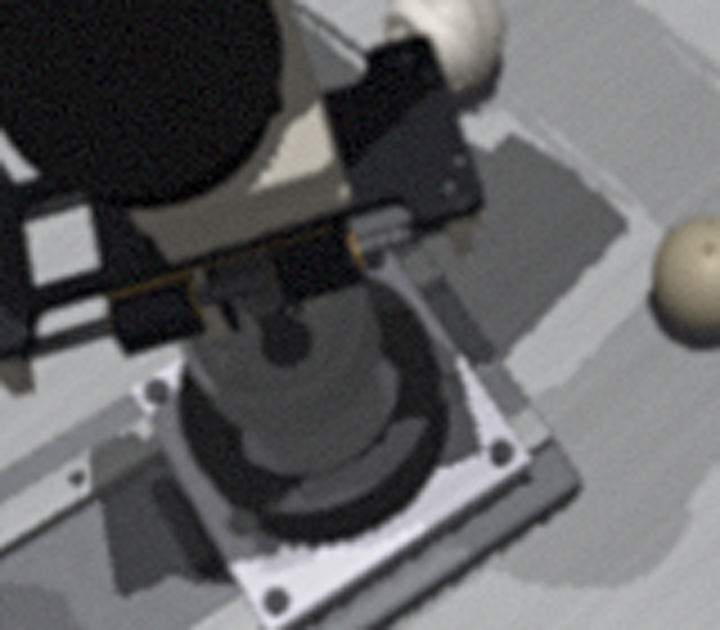

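View pics/w7b.png

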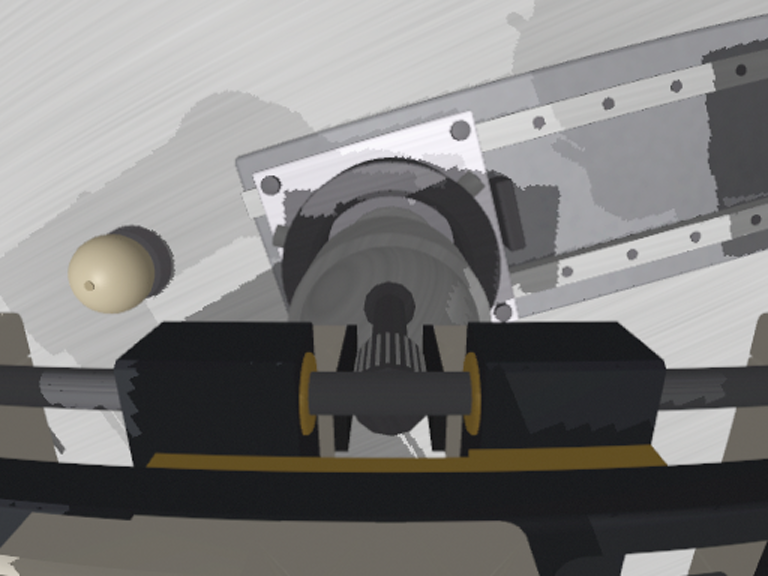

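```bash
python3 - <<'E'
from h import *
crop('w7',180,95,345,220,4.6,'w7c')
E
```

```text
(no output)
```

View pics/w7c.png

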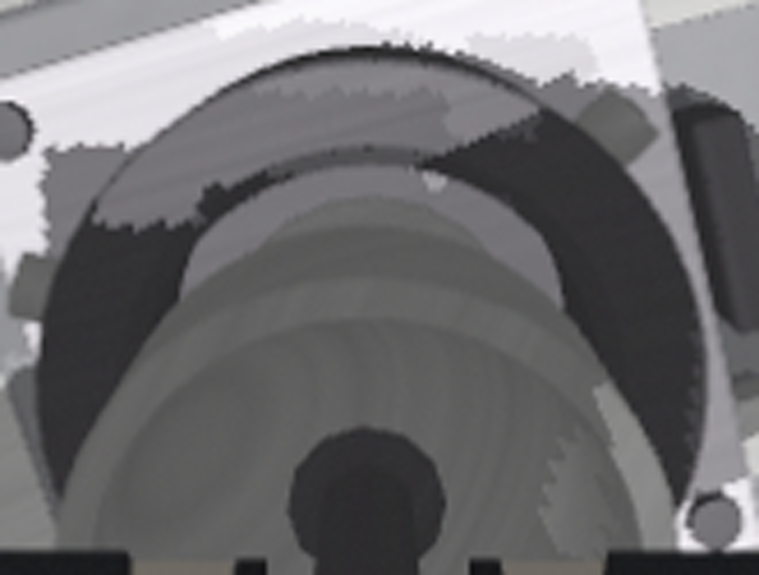

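```bash
python3 - <<'E'
from h import *
from scipy.optimize import least_squares
c=load('w7')
T=lambda x,y,x0=180,y0=95,k=4.6:(x0+(x+.5)/k-.5,y0+(y+.5)/k-.5)
def fit(pts,z,r0):
    P=np.array([atz(c,*T(*p),z)[:2] for p in pts])
    r=least_squares(lambda v:np.hypot(*(P-v[:2]).T)-r0,[602,-131]); q=least_squares(lambda v:np.hypot(*(P-v[:2]).T)-v[2],[602,-131,r0]); print(np.round(r.x,1),np.round(r.fun,1),np.round(q.x,1))
fit([(40,370),(704,360),(375,60),(130,170),(590,140),(225,90),(700,300)],123,62)
zt=241.5-83.1
fit([(365,275),(60,525),(672,525),(180,340),(545,340)],zt+46,41)
fit([(365,318),(97,540),(640,540),(210,375),(510,365)],zt+46,36)
E
```

```text
[ 602.2 -134. ] [-1.1 -1.3  0.5 -1.  -0.3  0.9  0. ] [ 603.6 -134.8   60.7]
[ 601.6 -132.3] [ 1.  -0.9 -0.7 -0.2 -0.5] [ 603.  -132.9   39.8]
[ 601.2 -132.6] [ 0.9 -0.4 -0.4 -0.4 -0.4] [ 601.9 -132.9   35.4]
```

{"op": "send_rows", "data": {"motion": [0.0013,-0.0021,-0.01,0,0,0,18,0.0013,-0.0021,-0.025,0,0,0,18,0.0013,-0.0021,-0.036,0,0,0,18,0.0013,-0.0021,-0.036,0,0,0,18,0.0013,-0.0021,-0.036,0,0,0,18]}}

```text
time_s: 9.85
eef_pos: [604.8, -135.3, 212.5]
eef_rot: [[-0.411, -0.912, -0.002], [-0.912, 0.411, -0.0], [0.001, 0.001, -1.0]]
force: [-0.1, 0.6, -7.6]
gripper_width: 22.8
```

```bash
python3 - <<'E'
from h import *
st()
cap('wrist','w8');cap('scene','s8');st()
crop('w8',180,95,345,220,4.6,'w8c');crop('s8',130,210,260,320,5.5,'s8c')
E
```

```text
t 9.85 pos [ 604.81 -135.27  212.52] yaw -114.24 zax [-1.7e-03 -2.0e-04 -1.0e+00] q [ 0.09  0.29 -0.16  0.   -1.12  1.05] F [-0.07  0.58 -7.57] M [-0.011 -0.02  -0.041] w 22.8 dqmax 0.026
t 9.95 pos [ 605.71 -135.43  213.74] yaw -114.24 zax [ 8.e-04 -3.e-04 -1.e+00] q [ 0.09  0.29 -0.16  0.   -1.12  1.05] F [-0.26  0.19 -7.08] M [-0.01  -0.033 -0.016] w 22.9 dqmax 0.008
```

View pics/w8c.png

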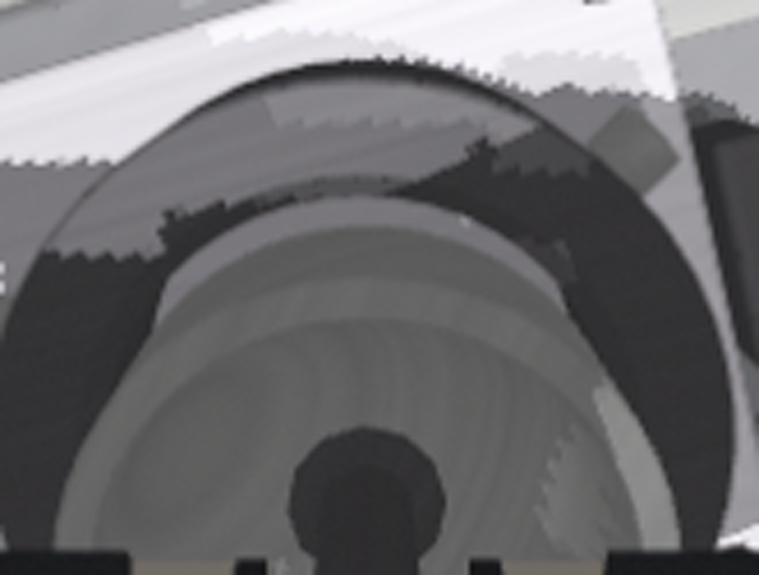

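View pics/s8c.png

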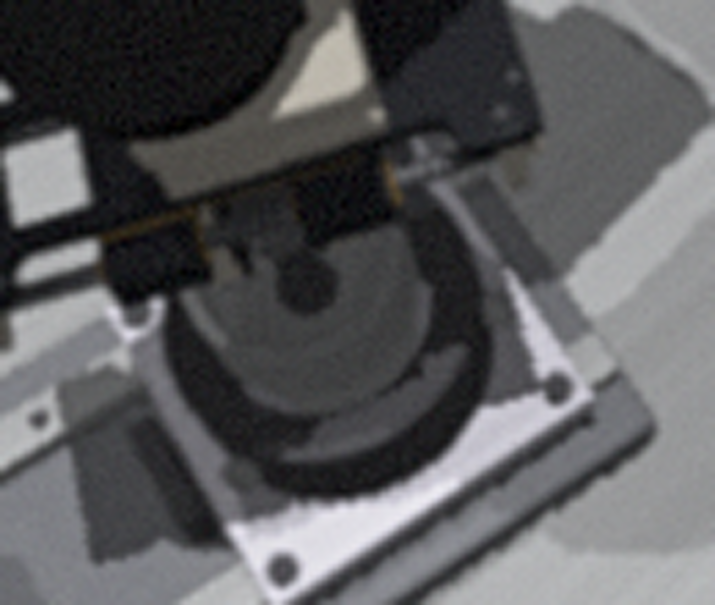

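```bash
python3 - <<'E'
from h import *
from scipy.optimize import least_squares
c=load('w8')
T=lambda x,y,x0=180,y0=95,k=4.6:(x0+(x+.5)/k-.5,y0+(y+.5)/k-.5)
def fit(pts,z,r0):
    P=np.array([atz(c,*T(*p),z)[:2] for p in pts])
    r=least_squares(lambda v:np.hypot(*(P-v[:2]).T)-r0,[602,-131]); q=least_squares(lambda v:np.hypot(*(P-v[:2]).T)-v[2],[602,-131,r0]); print(np.round(r.x,1),np.round(r.fun,1),np.round(q.x,1))
fit([(735,440),(375,78),(110,180),(15,310),(600,170),(215,103),(700,300)],123,62)
zt=213-83.1
print('rim')
fit([(365,275),(58,525),(678,525),(180,340),(545,340)],zt+46,41)
fit([(365,318),(95,540),(640,540),(210,375),(510,365)],zt+46,36)
print('foot, bore')
fit([(280,250),(365,227),(470,252)],zt+4,41)
fit([(168,262),(365,178),(240,205),(310,185)],123,47)
s=load('s8')
Q=lambda x,y:T(x,y,130,210,5.5)
c=s;T0=T;T=Q
print('scene')
fit([(165,330),(488,340),(320,497),(205,425),(440,450),(250,478)],123,62)
fit([(432,290),(420,340),(320,415),(260,395),(390,385)],zt+46,41)
for k in range(6): s6=0
E
```

```text
[ 602.4 -133.4] [-0.4  0.9 -0.9 -1.1 -0.4  1.1 -0.8] [ 604.1 -134.5   60.5]
rim
[ 602.5 -134.9] [ 0.9 -0.6 -0.2 -0.2 -0.7] [ 603.3 -135.2   40.3]
[ 602.2 -134.9] [ 0.9 -0.3 -0.4 -0.5 -0.4] [ 602.9 -135.2   35.4]
foot, bore
[ 601.6 -135.3] [-0.4  0.7 -0.3] [ 612.6 -140.5   29.5]
[ 602.1 -135.9] [-0.3 -0.1  0.5 -0.2] [ 608.7 -136.1   40.7]
sceneTraceback (most recent call last):
  File "<stdin>", line 20, in <module>
  File "<stdin>", line 6, in fit
  File "<stdin>", line 17, in <lambda>
TypeError: <lambda>() takes 2 positional arguments but 5 were given
```

Pot and cup agree within about 1 mm, inside the 2 mm clearance. I'll lower into the mouth slowly and watch the lateral force.

{"op": "send_rows", "data": {"motion": [0.0004,0.0004,-0.003,0,0,0,18,0.0004,0.0004,-0.007,0,0,0,18,0.0004,0.0004,-0.011,0,0,0,18,0.0004,0.0004,-0.015,0,0,0,18,0.0004,0.0004,-0.019,0,0,0,18,0.0004,0.0004,-0.022,0,0,0,18,0.0004,0.0004,-0.022,0,0,0,18,0.0004,0.0004,-0.022,0,0,0,18]}}

```text
time_s: 10.62
eef_pos: [605.6, -135.2, 195.4]
eef_rot: [[-0.411, -0.912, -0.0], [-0.912, 0.411, -0.0], [0.0, 0.0, -1.0]]
force: [-0.5, 0.1, -7.6]
gripper_width: 23.1
```

```bash
python3 - <<'E'
from h import *
st()
cap('wrist','w9');cap('scene','s9');st()
crop('w9',180,95,345,220,4.6,'w9c');crop('s9',130,210,260,320,5.5,'s9c')
E
```

```text
t 10.62 pos [ 605.58 -135.18  195.4 ] yaw -114.26 zax [-4.e-04 -1.e-04 -1.e+00] q [ 0.09  0.31 -0.18  0.   -1.08  1.05] F [-0.55  0.1  -7.6 ] M [-0.03  -0.037  0.024] w 23.1 dqmax 0.005
t 10.72 pos [ 605.82 -135.15  195.79] yaw -114.26 zax [ 3.e-04 -1.e-04 -1.e+00] q [ 0.09  0.31 -0.18  0.   -1.08  1.05] F [-0.18  0.6  -7.38] M [ 0.06  -0.071 -0.022] w 23.0 dqmax 0.002
```

View pics/w9c.png

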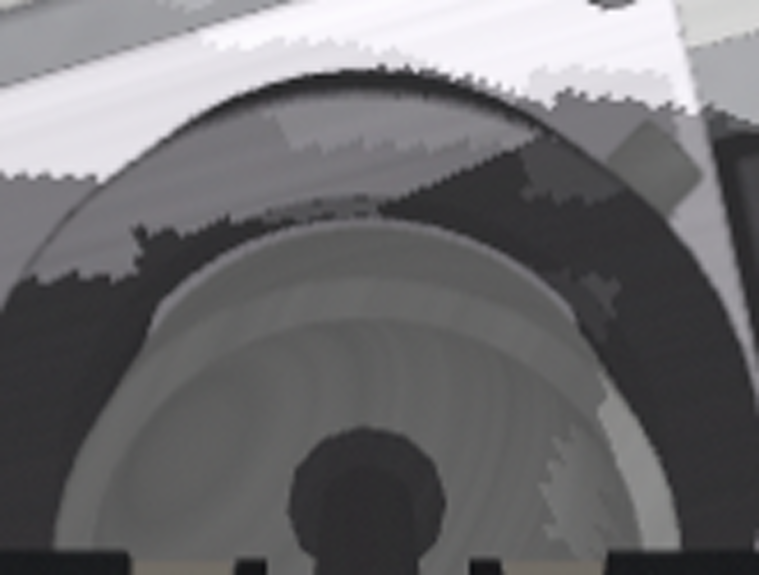

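View pics/s9c.png

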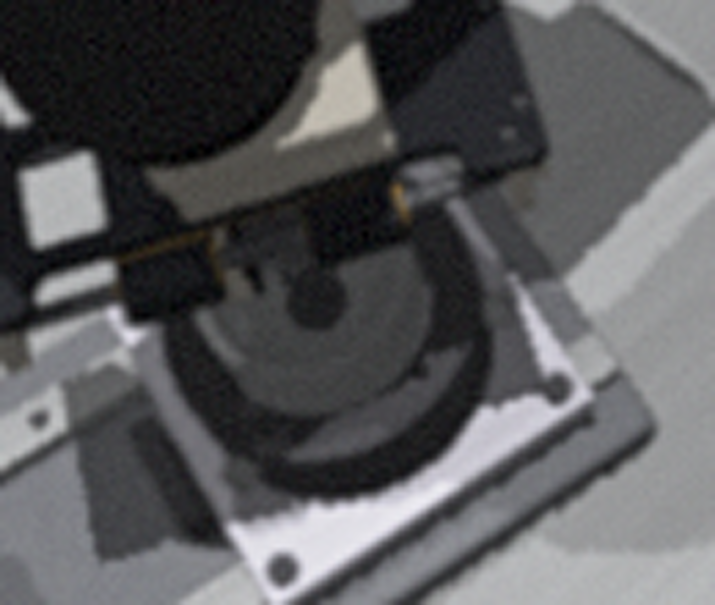

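No lateral contact, with the foot about 11 mm in. I'll continue to just above the pad.

{"op": "send_rows", "data": {"motion": [0,0,-0.003,0,0,0,18,0,0,-0.007,0,0,0,18,0,0,-0.012,0,0,0,18,0,0,-0.017,0,0,0,18,0,0,-0.021,0,0,0,18,0,0,-0.024,0,0,0,18,0,0,-0.024,0,0,0,18,0,0,-0.024,0,0,0,18]}}

```text
time_s: 11.38
eef_pos: [605.6, -135.1, 176.2]
eef_rot: [[-0.411, -0.912, -0.0], [-0.912, 0.411, -0.0], [0.0, 0.0, -1.0]]
force: [-0.3, 0.1, -7.6]
gripper_width: 23.0
```

```bash
python3 - <<'E'
from h import *
f=[]
for k in range(5): s=st(); bot.capture('top'); f.append(s['force'])
print(np.mean(f,0))
E
```

```text
t 11.38 pos [ 605.61 -135.15  176.25] yaw -114.25 zax [-4.e-04 -1.e-04 -1.e+00] q [ 0.09  0.32 -0.21  0.   -1.04  1.05] F [-0.29  0.08 -7.63] M [ 0.007 -0.01  -0.05 ] w 23.0 dqmax 0.007
t 11.43 pos [ 605.78 -135.12  176.47] yaw -114.26 zax [ 1.e-04 -1.e-04 -1.e+00] q [ 0.09  0.32 -0.21  0.   -1.04  1.05] F [ 0.28  0.71 -7.54] M [-0.008 -0.049  0.046] w 23.3 dqmax 0.005
t 11.48 pos [ 605.85 -135.15  176.62] yaw -114.26 zax [ 4.e-04 -1.e-04 -1.e+00] q [ 0.09  0.32 -0.21  0.   -1.04  1.05] F [ 0.1   0.3  -6.64] M [-0.034  0.002 -0.01 ] w 23.3 dqmax 0.002
t 11.53 pos [ 605.86 -135.16  176.69] yaw -114.26 zax [ 5.e-04 -0.e+00 -1.e+00] q [ 0.09  0.32 -0.21  0.   -1.04  1.05] F [-0.12  0.43 -7.91] M [-0.012  0.013 -0.05 ] w 22.7 dqmax 0.003
t 11.58 pos [ 605.83 -135.13  176.68] yaw -114.26 zax [ 5.e-04 -0.e+00 -1.e+00] q [ 0.09  0.32 -0.21  0.   -1.04  1.05] F [-0.37  0.3  -7.75] M [ 0.025 -0.009 -0.005] w 23.3 dqmax 0.003
[-0.0814923   0.364941   -7.49408133]
```

{"op": "send_rows", "data": {"motion": [0,0,-0.003,0,0,0,18,0,0,-0.006,0,0,0,18,0,0,-0.008,0,0,0,18,0,0,-0.0095,0,0,0,18,0,0,-0.011,0,0,0,18,0,0,-0.0125,0,0,0,18,0,0,-0.014,0,0,0,18,0,0,-0.015,0,0,0,18,0,0,-0.015,0,0,0,18,0,0,-0.015,0,0,0,18]}}

```text
time_s: 12.47
eef_pos: [605.8, -135.2, 165.1]
eef_rot: [[-0.411, -0.912, 0.001], [-0.912, 0.411, -0.0], [-0.0, -0.001, -1.0]]
force: [-4.0, 1.5, 4.1]
gripper_width: 22.7
```

```bash
python3 - <<'E'
from h import *
f=[]
for k in range(5): s=st(); bot.capture('top'); f.append(s['force'])
print(np.mean(f,0))
E
```

```text
t 12.47 pos [ 605.78 -135.19  165.08] yaw -114.25 zax [ 7.e-04 -2.e-04 -1.e+00] q [ 0.09  0.33 -0.22  0.   -1.02  1.05] F [-3.96  1.5   4.15] M [0.531 1.647 0.016] w 22.7 dqmax 0.002
t 12.52 pos [ 605.79 -135.17  165.02] yaw -114.25 zax [ 7.e-04 -2.e-04 -1.e+00] q [ 0.09  0.33 -0.22  0.   -1.02  1.05] F [-3.86  0.6   4.81] M [0.567 1.571 0.03 ] w 22.9 dqmax 0.003
t 12.57 pos [ 605.78 -135.19  164.93] yaw -114.25 zax [ 6.e-04 -1.e-04 -1.e+00] q [ 0.09  0.33 -0.22  0.   -1.02  1.05] F [-3.84  1.29  5.01] M [ 0.54   1.617 -0.004] w 23.3 dqmax 0.003
t 12.62 pos [ 605.79 -135.19  164.85] yaw -114.25 zax [ 5.e-04 -2.e-04 -1.e+00] q [ 0.09  0.33 -0.22  0.   -1.02  1.05] F [-3.47  0.96  4.42] M [0.448 1.612 0.012] w 23.1 dqmax 0.002
t 12.67 pos [ 605.77 -135.18  164.78] yaw -114.26 zax [ 4.e-04 -1.e-04 -1.e+00] q [ 0.09  0.33 -0.22  0.   -1.02  1.05] F [-3.82  1.56  4.23] M [0.552 1.587 0.008] w 23.1 dqmax 0.003
[-3.79107415  1.18155558  4.52311969]
```

Vertical force matches the spring model: +4.5 N against 5.0 expected. There is a side force of -3.8 N in x, so the cup touches the +x wall. I'll ease it back by 1.5 mm.

{"op": "send_rows", "data": {"motion": [-0.001,0.0003,0,0,0,0,18,-0.002,0.0006,0,0,0,0,18,-0.002,0.0006,0,0,0,0,18,-0.002,0.0006,0,0,0,0,18]}}

```text
time_s: 13.05
eef_pos: [605.2, -134.8, 165.0]
eef_rot: [[-0.411, -0.912, 0.002], [-0.912, 0.411, -0.0], [-0.001, -0.002, -1.0]]
force: [2.5, -0.3, 4.2]
gripper_width: 23.3
```

```bash
python3 - <<'E'
from h import *
f=[]
for k in range(4): s=bot.read_state(); bot.capture('top'); f.append(s['force'])
print(np.mean(f,0)); st()
E
```

```text
[ 2.00506701 -1.09517865  4.15100904]
t 13.25 pos [ 605.09 -134.81  164.91] yaw -114.25 zax [ 2.1e-03 -3.0e-04 -1.0e+00] q [ 0.1   0.33 -0.23  0.   -1.01  1.05] F [ 2.39 -1.05  4.03] M [-0.737 -1.035  0.044] w 23.1 dqmax 0.003
```

{"op": "send_rows", "data": {"motion": [0.0006,-0.0002,-0.001,0,0,0,18,0.0006,-0.0002,-0.002,0,0,0,18,0.0006,-0.0002,-0.003,0,0,0,18,0.0006,-0.0002,-0.004,0,0,0,18,0.0006,-0.0002,-0.005,0,0,0,18,0.0006,-0.0002,-0.006,0,0,0,18,0.0006,-0.0002,-0.006,0,0,0,18,0.0006,-0.0002,-0.006,0,0,0,18]}}

```text
time_s: 13.92
eef_pos: [605.2, -134.9, 160.6]
eef_rot: [[-0.411, -0.912, 0.002], [-0.912, 0.411, -0.0], [-0.0, -0.002, -1.0]]
force: [0.7, -1.1, 8.7]
gripper_width: 23.2
```

```bash
python3 - <<'E'
from h import *
f=[];z=[]
for k in range(8): s=bot.read_state(); bot.capture('top'); f.append(s['force']); z.append(s['eef_pos'][2])
print(np.mean(f,0),np.round(z,2)); st()
E
```

```text
[ 0.52427512 -0.26579817  9.32600625] [160.59 160.66 160.64 160.63 160.65 160.63 160.66 160.65]
t 14.32 pos [ 605.26 -134.93  160.65] yaw -114.24 zax [ 1.8e-03 -4.0e-04 -1.0e+00] q [ 0.1   0.33 -0.23  0.   -1.01  1.05] F [ 0.24 -0.29  9.19] M [-0.219 -0.145 -0.002] w 22.7 dqmax 0.0
```

{"op": "send_rows", "data": {"motion": [0,0,-0.0006,0,0,0,18,0,0,-0.0011,0,0,0,18,0,0,-0.0011,0,0,0,18,0,0,-0.0011,0,0,0,18,0,0,-0.0011,0,0,0,18,0,0,-0.0011,0,0,0,18]}}

```text
time_s: 14.82
eef_pos: [605.3, -134.9, 159.9]
eef_rot: [[-0.411, -0.912, 0.002], [-0.912, 0.411, -0.0], [-0.0, -0.002, -1.0]]
force: [0.9, 0.6, 9.9]
gripper_width: 23.2
```

```bash
python3 - <<'E'
from h import *
f=[];z=[]
for k in range(8): s=bot.read_state(); bot.capture('top'); f.append(s['force']); z.append(s['eef_pos'][2])
print(np.mean(f,0),np.round(z,2)); st()
cap('wrist','w10');cap('scene','s10')
im=cv2.imread('pics/w10.png'); cv2.imwrite('pics/w10c.png',cv2.resize(im,(768,576),interpolation=cv2.INTER_CUBIC))
crop('s10',130,70,350,330,2.25,'s10d');crop('s10',140,225,250,320,6.5,'s10c')
E
```

```text
[ 0.1293211   0.08352124 10.20270464] [159.91 159.91 159.88 159.9  159.89 159.94 159.91 159.92]
t 15.22 pos [ 605.26 -134.9   159.91] yaw -114.24 zax [ 1.9e-03 -4.0e-04 -1.0e+00] q [ 0.1   0.33 -0.23  0.   -1.    1.05] F [ 1.21  0.   10.16] M [-0.245 -0.035 -0.047] w 23.2 dqmax 0.001
```

View pics/w10c.png

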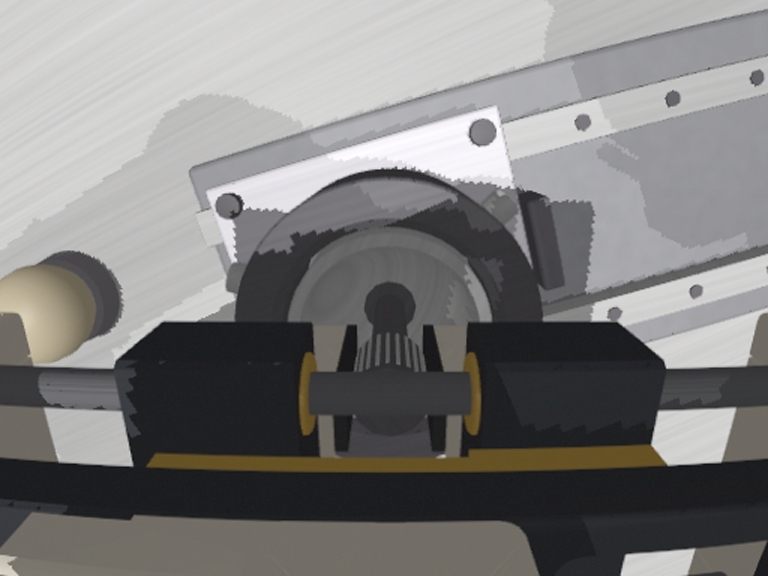

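View pics/s10c.png

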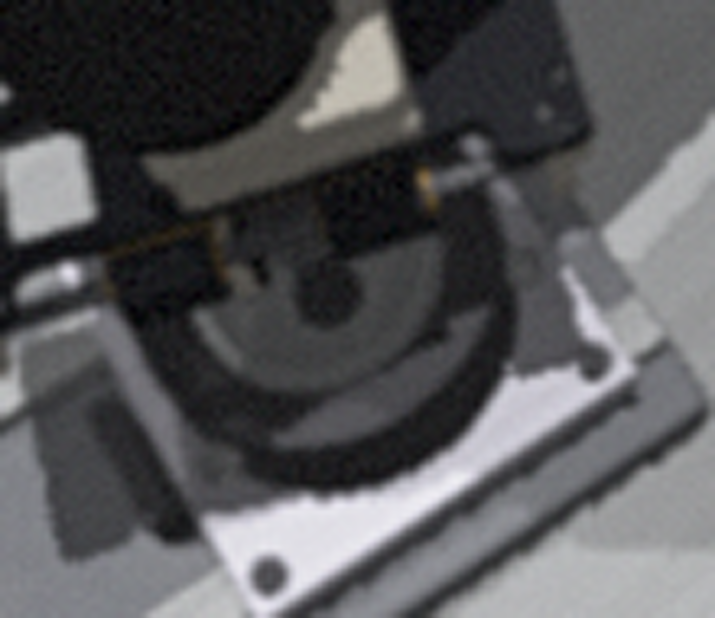

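View pics/s10d.png

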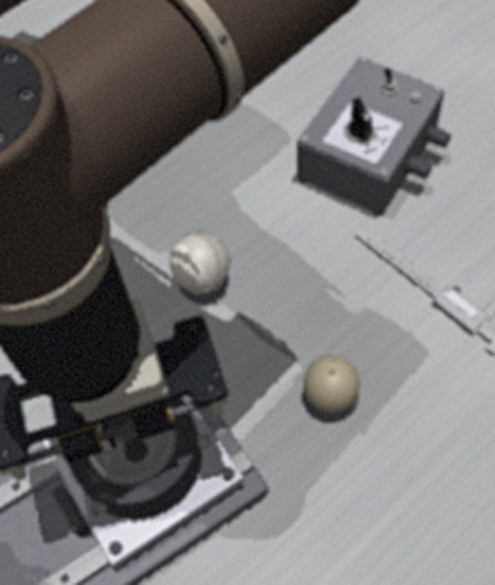

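The wrist view shows the cup's rim level with the pot face and concentric with it. The push holds at 10.2 N with the TCP at 159.9 mm (160.1 expected for flush) and almost no side force. The selector still points at three dots, and the ball, core and caliper are where they were. I'm handing in.

```bash
python3 -c "
from h import *
print(bot.close_job())
st()"
```

```text
the job is handed in; nothing more can be done
None
the job is handed in; nothing more can be done
```

I turned the selector to its three-dot mark and pressed the die cup flush into the pot. The job was handed in at about 15 s with the arm still holding the cup down. The hand-in reports no verdict, so these are my own last readings:

- **Selector:** the wrist camera showed it at three dots after I let go. The last scene picture shows it unchanged.
- **Push:** a steady 10.2 N down. With the 7.5 N cup weight that puts about 17.7 N on the ejector pad (14–23 N allowed).
- **Flush:** the rim is within about 0.3 mm of the pot face. Force and gripper height agreed on this.
- **Centring and level:** almost no side force at the end, and the tool stood within about 0.1° of vertical. A brief side force of about 4 N appeared when the cup touched the pad, and I eased it off with a small sideways correction.
- **Ejector:** it never went further than about 8 mm of its travel.
- **Left alone:** the toggle, ball, core and caliper look undisturbed in the last scene picture.

My camera estimates of the pot's centre, (602–604, -133.5 to -135), and the gripper's reading at the end (605.3, -134.9) differed by 1–3 mm. That is about the calibration tolerance, and the bore allows only 2 mm of play, so the cup itself is centred well within the 5 mm limit.

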